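# Aim the bench lamp at the plaster cone and switch it on

### The job

Swing the arm of the bench lamp so that, let go, it stays pointing straight at the middle of the plaster cone. Then pull the lamp's spring knob all the way out, hold it out for a moment to switch the lamp on, and let it go back home. Leave the plaster models and the other things on the bench where they stand.

Things in the scene. Friction and masses are not known exactly. Their poses are not given: they have to be found in the camera images.
- lamp: The lamp's fixed foot: dark steel plate 220 x 150 x 22 mm, a 16 mm upright post, and in front of it (the lamp's -x, robot side) a grey switch housing 120 mm wide, highest edge 102 mm up, 58 mm before the post. Its sloping panel is centred 95 mm before the post axis, 75 mm up; the panel's normal leans 35 degrees from vertical towards -x. Origin: on the post's axis at bench height, z up.
- post_top (a point): On the post's vertical turning axis, 190 mm above the bench. Here a friction clutch holds the arm: it slips at about 0.5 N m (3 N at the grip). Between clutch and arm is a springy bush of about 5 N m/rad: the arm winds up about 0.1 rad before the clutch slips, and springs back by torque / stiffness when let go.
- lamp_arm: The arm: a level bar 182 mm up that turns about the post and carries an aluminium hood (96 mm mouth, lowest edge about 105 mm up) looking outward and 45 degrees down. Origin: on the turning axis at bench height, z up; the arm points along its +y. Turns from 1.5 rad clockwise to 1 rad anticlockwise of the lamp's +y. It points at a thing whose centre is on the arm's line seen from above.
- hood_grip (a point): Centre of the place to hold the arm: an upright black round rod 18 mm thick on top of the hood, 165 mm from the turning axis; it stands free from about 205 to 250 mm above the bench, this point is at 232 mm.
- switch_grip (a point): The pull knob: black, round, 22 mm across, in the middle of the sloping panel, its end 30 mm out from the panel. This point: on its axis, 24 mm out from the panel at rest. It pulls straight out along the panel's normal (this frame's z). A spring brings it home: about 3.5 N to start it, 8 N at full travel.
- switch (a joint): How far the knob is pulled out, in m: 0 at home, 0.012 at its stop.
- cone: The plaster cone (the target), loose: pointed, 84 mm across at the foot, 107 mm high, 0.35 to 0.7 kg. Origin: centre of its underside. It stands 0.28 to 0.42 m from the post, in one of three places in a row with the bowl and the drum.
- bowl: Plaster model of an upturned bowl, loose, 88 mm across, 63 mm high. Origin: centre of its underside. Leave alone.
- drum: Plain plaster cylinder, loose, 76 mm across, 75 mm high. Origin: centre of its underside. Leave alone.
- jar: Clear jar with a steel lid, loose, 52 mm across, 75 mm high, standing under or near the lamp arm. Origin: centre of its underside. Leave alone.
- mug: White mug, loose, 74 mm across, 85 mm high. Origin: centre of its underside. Leave alone.
- brush: Wooden brush lying flat beside the lamp. Origin: centre of its underside. Leave alone.
Things that resemble listed ones, but are neither listed nor needed, are in the scene too. Leave any blue or red look-alike of the cone alone.

How it is judged:
On the way, in this order (a step that is already met when the one before it is completed fails the run):
1. the lamp arm points at the cone's middle within 12 mm and stays there, let go (x of cone in the frame of lamp_arm between -0.012 and 0.012 m and y of cone in the frame of lamp_arm above 0.15 m and angular speed of lamp_arm below 0.05 rad/s and contact force between anything else and lamp_arm below 0.1 N), for 0.4 s.
2. the knob is pulled out at least 9 mm of its 12 mm and held a moment (value of joint switch above 0.009 m), for 0.2 s.
At the end, for the whole second after the job is handed in: The lamp arm, at rest and let go, points at the cone: the cone's centre lies within 12 mm of the arm's line seen from above; the knob, pulled out at least 9 mm after the aiming, is back home within 2 mm; the models and bystanders have not been moved 20 mm or tipped (x of cone in the frame of lamp_arm between -0.012 and 0.012 m and y of cone in the frame of lamp_arm above 0.15 m and angular speed of lamp_arm below 0.05 rad/s and value of joint switch below 0.002 m); the robot touches nothing.
It fails at once if a plaster model or a bystander is moved more than 20 mm or tipped over (distance of any of cone, bowl, drum, jar, mug, brush from where it was at the start of the episode above 0.02 m or angle between any of cone, bowl, drum, jar, mug's own z axis and vertical above 0.5 rad).
It also fails if it takes over 54 s, if anything falls off the work surface, if the arm or the gripper's body presses on something with over 40 N, if the wrist force passes 120 N, or if a joint passes its speed limit or range.

### The arm

A 6-joint arm with a two-finger parallel gripper is mounted at the origin on the work surface. World frame = base frame: x ahead of the robot, y to its left, z up, the work surface at z = 0. Lengths are in m, angles in rad, forces in N, time in s.
With the tool pointing down it reaches from about 0.325 to 0.9 m from the base axis. Payload 6.1 kg.
Tool frame: the origin (TCP) lies midway between the tips of the shut fingers; the grasp point (between the pads) lies 19 mm behind it; z points along the fingers, y is the line along which they close (so a half turn about z gives the same grasp; the last joint's range is limited). The gripper opens to 85 mm and grips with 20 to 120 N. Pads are 22 mm wide; open, the fingers measure 114 mm over their backs; the gripper's body (76 mm by 85 mm) begins 54 mm behind the grasp point. The pads swing forward as they close: fully open they stand 13 mm farther back than shut.
Start: joints at [1.156, 0.22, 1.526, -0, 1.395, -0.126], TCP at [0.178, 0.599, 0.231] pointing down, gripper open.
Joint ranges: [-2.98, 2.98], [-0.91, 2.08], [0.09, 2.57], [-1.24, 4.39], [0.2, 2.65], [-2.68, 2.68]. Speed limits (rad/s): [2.57, 2.57, 3.01, 3.14, 3.14, 3.14].

### API

Orientations are given as [roll, pitch, yaw] about the fixed x, y, z axes, in that order (R = Rz(yaw) Ry(pitch) Rx(roll)).
In Python, from plant import movep, move_l, set_joints, gripper_to, hold, inverse_kinematics, observe, get_image, get_calibration, Unreachable, job_done gives the robot as it stands. Calls block until the motion is done:
- movep(position, orientation): joint-space move of the TCP to a pose.
- move_l(position, feed=0.15, rotation=None, max_force=None): straight line of the TCP; rotation=None keeps the orientation; feed is the mean speed in m/s. With max_force (N) it stops when the force on the tool has changed by that much, and returns True; else False.
- set_joints(angles): joint-space move.
- gripper_to(opening, f_grip=None): finger opening in m; f_grip is the grip in N (None keeps the last); returns when the fingers have stopped.
- hold(seconds).
- inverse_kinematics(position, orientation): joint angles nearest the present ones, or None.
- observe(): the state.
- get_image(name): name is "side" or "top"; returns (picture, depth): 384x512x3 uint8, red, green, blue; 384x512 float32, m along the optical axis (not along the pixel's ray), 0 where there is no reading.
- get_calibration(name): a dict with "intrinsics" (3x3 intrinsics, pixels), "world_from_camera" (4x4, takes a point from camera to world coordinates). Camera axes: x right, y down, z forward; pixel columns grow to the right and rows downward; lengths in m; the calibration is good to about 2 mm. A picture is of the moment at which its call begins. get_calibration takes no time and is no camera call.
A pose or a line that the arm cannot do raises Unreachable and nothing moves.
- job_done(): hands the job in; it is judged then, once.
The state is a dict: "time_s": time; "q": joint angles; "joint_velocities": joint speeds; "joint_torque": joint torques, N m; "eef_pos": TCP position; "tcp_rot": TCP orientation; "ft_force": force on the tool from outside, world axes, zero at the start; "torque": the same for the moment, N m; "opening": finger opening in m; "grasp_force": force on a finger pad.
Only numpy, scipy, OpenCV 4.12 (cv2) and the standard library are available. Lean on these libraries where they do the work, as an engineer would, in place of code of your own. Each camera call takes 0.05 s, during which the arm holds its last target. There are 200 camera calls.

## Working session

There is one attempt and no reset: what is moved stays moved. The work goes in short steps, each a Python script; the robot and the scene stay as the last script left them, time stands still between calls to the robot, and variables do not carry over. Pictures are saved under pics/ and viewed, at most 10 in all, crops included, and the job is handed in when it is done.

```bash
mkdir -p pics; python3 - <<'E'
from plant import *
import cv2, numpy as np
for n in ("top","side"):
    im,d=get_image(n); c=get_calibration(n)
    np.savez(f"{n}0.npz",im=im,d=d,K=c["intrinsics"],T=c["world_from_camera"])
    cv2.imwrite(f"pics/{n}0.png",cv2.resize(im[:,:,::-1],(800,600)))
    print(n,np.round(c["intrinsics"],1).tolist(),np.round(c["world_from_camera"],3).tolist(),(d>0).mean())
s=observe();print(s["time_s"],s["tcp_rot"],s["opening"])
E
```

```text
top [[413.3, 0.0, 246.9], [0.0, 413.3, 195.8], [0.0, 0.0, 1.0]] [[0.013, -0.993, 0.113, 0.42], [-1.0, -0.016, -0.024, -0.097], [0.026, -0.113, -0.993, 1.145], [0.0, 0.0, 0.0, 1.0]] 0.9959004720052084
side [[432.6, 0.0, 250.5], [0.0, 432.6, 188.7], [0.0, 0.0, 1.0]] [[0.999, -0.045, 0.025, 0.514], [-0.05, -0.706, 0.707, -0.956], [-0.014, -0.707, -0.707, 0.993], [0.0, 0.0, 0.0, 1.0]] 0.9959055582682291
0.1 [-3.13980463e+00 -2.53518908e-04  2.85279139e+00] 0.08549748062303454
```

View pics/top0.png

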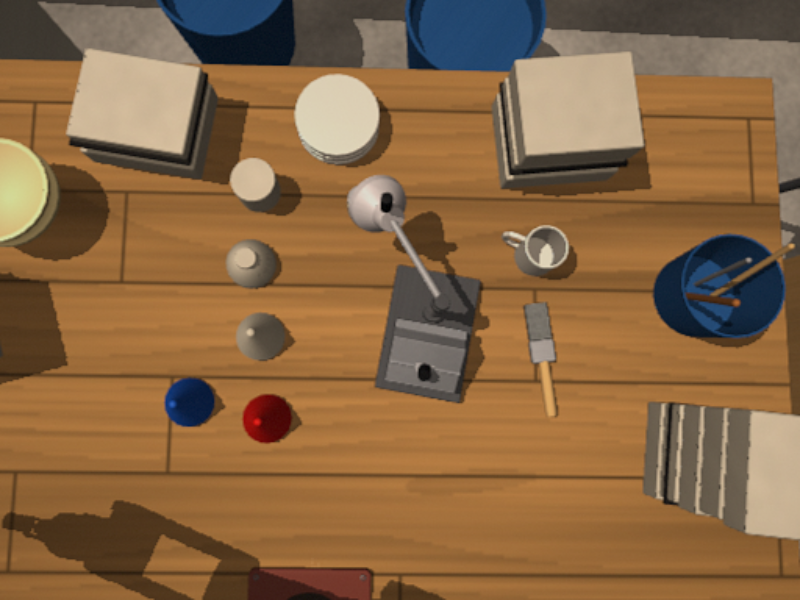

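View pics/side0.png

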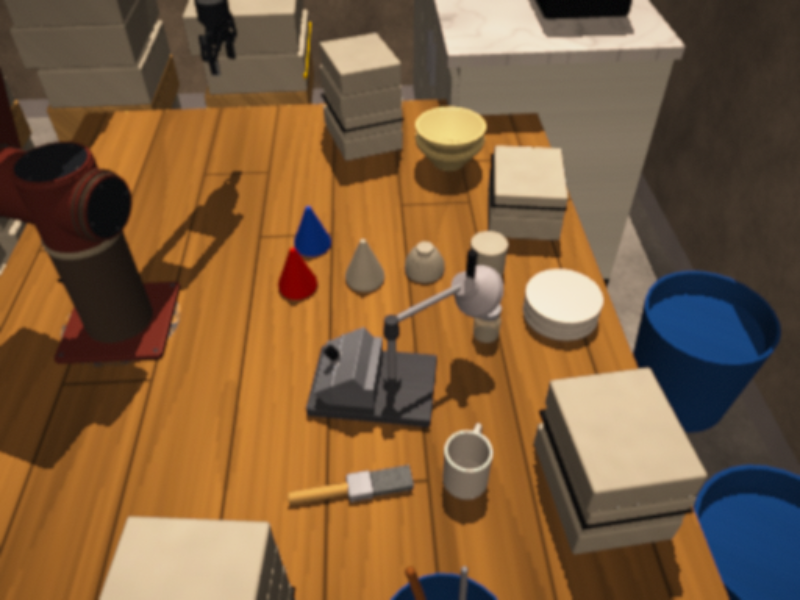

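The top view shows the lamp's post at about (437,305), the grip rod at (386,202) and the knob at (425,372). The grey cone is at (261,335), the bowl at (252,262) and the drum at (253,185), with the mug and brush to the right. The side view agrees and shows the jar under the hood at (487,325). Next I'll measure with the depth images.

```bash
cat > h.py <<'E'
import numpy as np, cv2
from scipy.optimize import least_squares
def load(n):
    f=np.load(n); return cloud(f["im"],f["d"],f["K"],f["T"])
def cloud(im,d,K,T):
    v,u=np.mgrid[:d.shape[0],:d.shape[1]]
    P=np.stack([(u-K[0,2])/K[0,0]*d,(v-K[1,2])/K[1,1]*d,d],-1)@T[:3,:3].T+T[:3,3]
    P[d<=0]=np.nan
    return im,P
def snap(n):
    from plant import get_image,get_calibration
    c=get_calibration(n); im,d=get_image(n)
    return cloud(im,d,c["intrinsics"],c["world_from_camera"])
def near(P,c,r): return np.hypot(P[...,0]-c[0],P[...,1]-c[1])<r
E
python3 - <<'E'
from h import *
r=lambda a:np.round(a,4).tolist()
t,P=load("top0.npz"); s,S=load("side0.npz")
px=lambda u,v:P[int(v*.64),int(u*.64)]
for n,u,v in [("post",437,300),("grip",386,202),("knob",425,372),("cone",261,335),("bowl",245,258),("drum",253,185)]: print(n,r(px(u,v)))
for nm,Q,im in (("top",P,t),("side",S,s)):
    # cone
    c=px(261,335)[:2]
    m=near(Q,c,.055)&(Q[...,2]>.012)&(Q[...,2]<.12)&(im.max(-1).astype(int)-im.min(-1)<60)
    X=Q[m]
    f=least_squares(lambda p:np.hypot(X[:,0]-p[0],X[:,1]-p[1])-.042*(1-(X[:,2]-p[2])/.107),[*c,0],loss="soft_l1",f_scale=.002)
    print(nm,"cone",m.sum(),r(f.x),np.sqrt(np.mean(f.fun**2)),"apex",r(X[X[:,2]>.085].mean(0)))
    # grip rod, top
    g=px(386,202)
    m=near(Q,g,.04)&(Q[...,2]>.212)&(Q[...,2]<.27); X=Q[m]
    print(nm,"rod",m.sum(),r(X.mean(0)),r(X[:,2].max()), r(Q[m&(Q[...,2]>.243)].mean(0)))
    k=px(425,372)
    m=near(Q,k,.03)&(im.max(-1)<45)&(Q[...,2]>.06); X=Q[m]
    print(nm,"knob",m.sum(),r(X.mean(0)),r(X.max(0)))
    p=px(437,300)
    m=near(Q,p,.05)&(Q[...,2]>.165); X=Q[m]
    print(nm,"posttop",m.sum(),r(X.mean(0)),r(X.max(0)),r(Q[m&(Q[...,2]>.19)].mean(0)))
    m=near(Q,px(430,340),.17)&(Q[...,2]>.015)&(Q[...,2]<.028)&(im.max(-1)<110)
    m=cv2.morphologyEx(m.astype(np.uint8),cv2.MORPH_OPEN,np.ones((2,2)))>0
    X=Q[m][:,:2]; print(nm,"foot",m.sum(),cv2.minAreaRect((X*1000).astype(np.float32)))
E
```

```text
post [0.5393, -0.1952, 0.189]
grip [0.6718, -0.1171, 0.249]
knob [0.4333, -0.187, 0.1018]
cone [0.4914, 0.0822, 0.0769]
bowl [0.6219, 0.1183, 0.0614]
drum [0.7454, 0.1069, 0.0765]
top cone 699 [0.4943, 0.0967, 0.0115] 0.0009102461642837573 apex [0.4937, 0.0948, 0.0958]
top rod 81 [0.6758, -0.1163, 0.2412] 0.2534 [0.6777, -0.1165, 0.2492]
top knob 70 [0.4331, -0.1861, 0.0973] [0.4461, -0.1768, 0.1098]
top posttop 200 [0.5501, -0.194, 0.1848] [0.5845, -0.1693, 0.1942] [0.544, -0.198, 0.1909]
top foot 2109 ((502.22052001953125, -201.8521270751953), (151.15267944335938, 221.8161163330078), 79.77413940429688)
side cone 442 [0.4939, 0.0941, 0.009] 0.002386432628692655 apex [0.4942, 0.087, 0.0932]
side rod 92 [0.6775, -0.1228, 0.2351] 0.2508 [0.6781, -0.1204, 0.2479]
side knob 50 [0.4337, -0.1933, 0.0956] [0.4426, -0.1822, 0.1065]
side posttop 186 [0.549, -0.2024, 0.182] [0.5862, -0.1735, 0.1919] [0.5443, -0.2053, 0.1909]
side foot 1701 ((507.1899108886719, -204.0735626220703), (147.18484497070312, 216.58038330078125), 80.24679565429688)
```

```bash
python3 - <<'E'
from h import *
from plant import *
post=np.array([.542,-.208]); rod=np.array([.678,-.1185]); cone=np.array([.494,.095])
ang=lambda v:np.arctan2(v[1],v[0])
th0=ang(rod-post); tt=ang(cone-post); print(th0,tt)
p=observe()["eef_pos"]; move_l([p[0],p[1],.33],feed=.3)
movep([*rod,.30],[np.pi,0,th0]); print(observe()["time_s"])
move_l([*rod,.215],feed=.12)
f0=np.array(observe()["ft_force"])
gripper_to(.0,20); hold(.2); s=observe(); print("grip",s["opening"],s["grasp_force"],s["ft_force"]-f0,s["time_s"])
gripper_to(s["opening"]+.003)
hold(.1); f0=np.array(observe()["ft_force"])
r=np.linalg.norm(rod-post)
for th in np.linspace(th0,tt+.1,12)[1:]:
    move_l([*(post+r*np.array([np.cos(th),np.sin(th)])),.215],feed=.1,rotation=[np.pi,0,th])
    s=observe(); f=np.array(s["ft_force"])-f0; e=np.array([np.cos(th),np.sin(th)]);n=np.array([-e[1],e[0]])
    print(round(th,3),"rad %.2f tan %.2f z %.2f"%(f[:2]@e,f[:2]@n,f[2]),round(s["opening"],4),round(s["time_s"],2))
for n in ("top","side"):
    im,P=snap(n); cv2.imwrite(f"pics/{n}1.png",im[:,:,::-1]); np.savez(f"{n}1.npz",im=im,P=P)
E
```

```text
0.5820401529105184 1.7279065921418573
3.6417
grip 0.017618165450847417 21.672828197479248 [-0.27827366  0.8384022   1.57359177] 5.325
0.695 rad -0.92 tan -3.21 z -3.02 0.0207 5.97
0.809 rad -0.70 tan -3.54 z -1.63 0.0205 6.31
0.922 rad -1.06 tan -3.74 z -2.14 0.0207 6.64
1.035 rad 0.48 tan -3.66 z -1.12 0.0208 6.97
1.148 rad 0.92 tan -3.61 z -0.40 0.0206 7.31
1.262 rad 0.50 tan -3.51 z -0.38 0.0207 7.64
1.375 rad -0.34 tan -2.04 z -1.47 0.0208 7.97
1.488 rad 0.78 tan -2.45 z -2.14 0.0205 8.31
1.601 rad -0.39 tan -3.22 z -1.19 0.0207 8.64
1.715 rad 0.03 tan -2.16 z -1.21 0.0206 8.97
1.828 rad 0.91 tan -2.68 z -2.39 0.0205 9.31
```

```bash
python3 - <<'E'
from h import *
from plant import *
post=np.array([.542,-.208]); r=.1628; th=1.73
at=lambda th,z:[post[0]+r*np.cos(th),post[1]+r*np.sin(th),z]
move_l(at(th,.215),feed=.04,rotation=[np.pi,0,th]); hold(.2)
gripper_to(.06); hold(.2); move_l(at(th,.29),feed=.15)
p=[.40,-.25,.33]; movep(p,[np.pi,0,1.5]); hold(.3)
for n in ("top","side"):
    im,P=snap(n); cv2.imwrite(f"pics/{n}2.png",im[:,:,::-1]); np.savez(f"{n}2.npz",im=im,P=P)
    g=at(1.73,0); rd=lambda a:np.round(a,4).tolist()
    m=near(P,g,.05)&(P[...,2]>.212)&(P[...,2]<.27); print(n,"rod",m.sum(),rd(np.nanmean(P[m],0)),"rodtop",rd(P[m&(P[...,2]>.243)].mean(0)))
    # bar points
    e=np.array([np.cos(1.73),np.sin(1.73)]); d=P[...,:2]-post; a=d@e; l=d@np.array([-e[1],e[0]])
    m=(a>.025)&(a<.10)&(abs(l)<.03)&(P[...,2]>.165)&(P[...,2]<.2)
    c=np.polyfit(a[m],l[m],1); print("bar",m.sum(),c,"z",np.nanmean(P[m][:,2]))
    m=near(P,post,.02)&(P[...,2]>.193); print("posttop",m.sum(),rd(P[m].mean(0)) if m.any() else 0)
    c=(.494,.095); m=near(P,c,.055)&(P[...,2]>.012)&(P[...,2]<.12)
    X=P[m]; f=least_squares(lambda p:np.hypot(X[:,0]-p[0],X[:,1]-p[1])-.042*(1-(X[:,2]-p[2])/.107),[*c,0],loss="soft_l1",f_scale=.002); print("cone",rd(f.x))
print(observe()["time_s"])
E
python3 -c "
import cv2
a=cv2.imread('pics/top2.png')[120:280,100:340];b=cv2.imread('pics/side2.png')[100:300,150:350]
cv2.imwrite('pics/c2.png',cv2.hconcat([cv2.resize(a,(400,267)).copy(),cv2.resize(b,(267,267))]))"
```

```text
top rod 64 [0.514, -0.0407, 0.2458] rodtop [0.5151, -0.0398, 0.2495]
bar 161 [-0.01590293  0.00309709] z 0.1860593485691979
posttop 2 [0.5413, -0.2075, 0.1935]
cone [0.4943, 0.0968, 0.0115]
side rod 84 [0.5152, -0.0465, 0.2348] rodtop [0.5152, -0.0438, 0.2478]
bar 91 [-0.02999434  0.00466595] z 0.18559912945049326
posttop 0 0
cone [0.495, 0.0943, 0.0107]
12.8083
```

View pics/c2.png

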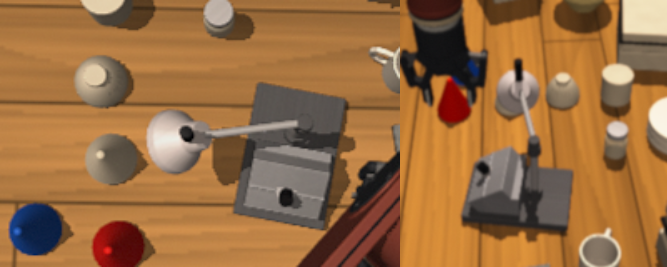

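The crop shows the hood released and pointing at the cone; the bar, rod and cone tip lie on one line to within about 3 mm. The jar, bowl and drum haven't moved. Next is the knob.

```bash
cat > k.py <<'E'
import numpy as np
psi=-.172; a=np.radians(35)
n=np.array([-np.sin(a)*np.cos(psi),-np.sin(a)*np.sin(psi),np.cos(a)])
g=np.array([.4330,-.1895,.0947]); R=[np.pi,-a,psi]
at=lambda out:(g+n*(out-.024)).tolist()   # TCP 'out' m from panel along the axis
E
python3 - <<'E'
from k import *
from plant import *
print([inverse_kinematics(at(o),R) is not None for o in (.006,.02,.1)])
movep(at(.10),R); 
f0=np.array(observe()["ft_force"]); gripper_to(.05)
print(move_l(at(.006),feed=.08,max_force=8)); s=observe(); print(s["eef_pos"],at(.006),s["ft_force"]-f0)
gripper_to(0,20); hold(.2); s=observe(); print(s["opening"],s["grasp_force"],np.round(s["ft_force"]-f0,2),s["time_s"])
E
```

```text
[True, True, True]
False
[ 0.44322913 -0.19138151  0.08024199] [0.4431720338167867, -0.1912670497478534, 0.07995526320279815] [-0.14616242 -1.15886568 -1.51168598]
0.021025838212023168 23.911244720220566 [ 0.67 19.7  13.75] 16.075
```

```bash
python3 - <<'E'
from k import *
from plant import *
ly=np.array([-np.sin(psi),np.cos(psi),0])
gripper_to(.05); hold(.1); f0=np.array(observe()["ft_force"])
c=.002
for i in range(3):
    move_l((np.array(at(.009))+c*ly).tolist(),feed=.05)
    gripper_to(0,20); hold(.15); s=observe(); f=s["ft_force"]-f0
    print(round(c,4),s["opening"],round(s["grasp_force"],1),"lat %.1f n %.1f"%(f@ly,f@n),round(s["time_s"],2))
    if abs(f@ly)<8: break
    c+=.0015*np.sign(f@ly); gripper_to(.03)
np.save("c.npy",c)
E
```

```text
0.002 0.021092935355455155 22.4 lat 12.2 n 12.0 17.32
0.0035 0.021333784136760525 21.4 lat 7.9 n 11.0 18.21
```

```bash
python3 - <<'E'
from k import *
from plant import *
from h import *
ly=np.array([-np.sin(psi),np.cos(psi),0]); c=float(np.load("c.npy"))
P=lambda o:(np.array(at(o))+c*ly).tolist()
gripper_to(0,60); f0=np.array(observe()["ft_force"]); print("lat %.1f n %.1f"%(f0@ly,f0@n))
for o in (.013,.017,.020,.0225):
    st=move_l(P(o),feed=.03,max_force=45); f=np.array(observe()["ft_force"])-f0
    print(o,st,"lat %.1f n %.1f"%(f@ly,f@n))
hold(.3)
for m in ("top","side"):
    im,Q=snap(m); cv2.imwrite(f"pics/{m}3.png",im[:,:,::-1])
hold(.3); s=observe(); print(s["opening"],s["time_s"])
E
python3 -c "
import cv2
cv2.imwrite('pics/c3.png',cv2.resize(cv2.imread('pics/side3.png')[170:290,180:320],(700,600),interpolation=2))"
```

```text
lat 6.8 n 16.7
0.013 False lat -1.6 n -21.9
0.017 False lat -0.2 n -22.9
0.02 False lat -1.4 n -23.9
0.0225 False lat -2.4 n -49.8
0.019866527542467295 20.1917
```

View pics/c3.png

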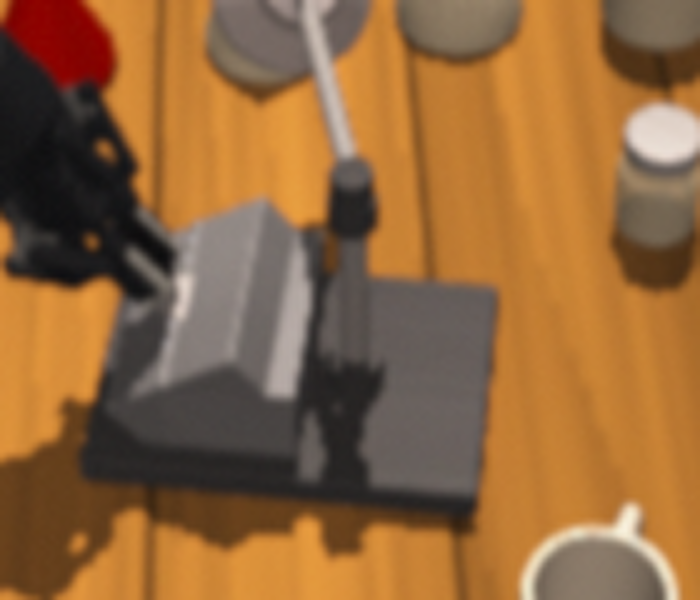

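The side crop shows the fingers still on the knob. The force rises smoothly like the spring, then jumps to about 33 N net, which means the knob has reached its stop. I'll return it and release.

```bash
python3 - <<'E'
from k import *
from plant import *
from h import *
ly=np.array([-np.sin(psi),np.cos(psi),0]); c=float(np.load("c.npy"))
P=lambda o:(np.array(at(o))+c*ly).tolist()
move_l(P(.0105),feed=.04); gripper_to(.05); hold(.2); move_l(P(.11),feed=.1)
movep([.38,-.30,.35],[np.pi,0,1.5]); hold(.4)
rd=lambda a:np.round(a,4).tolist()
for nme in ("top","side"):
    im,Q=snap(nme); cv2.imwrite(f"pics/{nme}4.png",im[:,:,::-1])
    m=near(Q,[.515,-.042],.05)&(Q[...,2]>.243)&(Q[...,2]<.27); print(nme,"rodtop",rd(Q[m].mean(0)))
    m=near(Q,[.433,-.187],.03)&(im.max(-1)<45)&(Q[...,2]>.06); X=Q[m]; print("knob",m.sum(),rd(X.mean(0)),rd(X.max(0)))
print(observe()["time_s"],observe()["ft_force"])
E
python3 -c "
import cv2
a=cv2.imread('pics/top4.png')[120:280,100:340];b=cv2.imread('pics/side4.png')[100:300,150:350]
cv2.imwrite('pics/c4.png',cv2.hconcat([cv2.resize(a,(480,320)),cv2.resize(b,(320,320))]))"
```

```text
top rodtop [0.5149, -0.04, 0.249]
knob 69 [0.4329, -0.186, 0.0978] [0.446, -0.1768, 0.1064]
side rodtop [0.5149, -0.0439, 0.2481]
knob 46 [0.4338, -0.1926, 0.0957] [0.4424, -0.1822, 0.1046]
24.1 [ 0.3558766  -0.2590975   0.23384057]
```

View pics/c4.png

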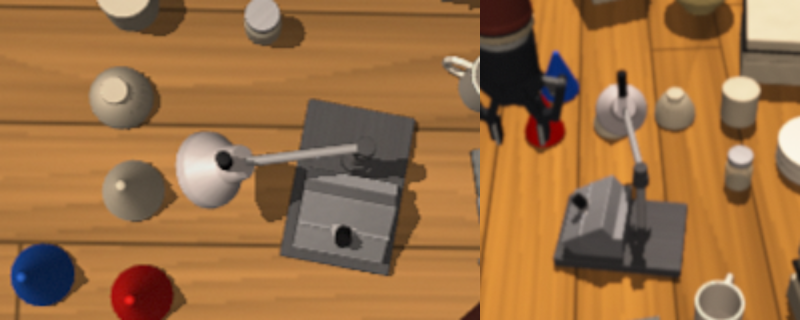

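The knob is home, the lamp arm still points at the cone, and nothing else has moved.

```bash
python3 -c "
from plant import *
print(job_done())"
```

```text
the job is handed in; nothing more can be done
None
```

I handed the job in at about 24 s: the lamp arm points at the cone to within about 3 mm by camera, and the knob was pulled to its stop, held about 0.7 s and is back home. The bench things look undisturbed in the last pictures; `job_done()` returned no verdict.

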